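# Release the latched key on the bench switch bank

## Task

One of the four identical white keys on the switch bank has been left latched down, and keeps the first circuit on. Find it by tapping the keys lightly with the fingertips, then press that key firmly until it lets go and springs up to stay, so that all pointers in the clear window are back at their rest line. Do not push any of the other three keys down to the bottom, do not pick up or shift anything else on the bench, and finish clear of everything.

Things in the scene. Friction and masses are not known exactly. Their poses are not given: they have to be found in the camera images.
- bank: Switch bank: grey box screwed to the bench, 135 mm (x) by 230 (y) by 55 high; origin at the centre of its underside, x away from the operator, y along the row, z up; yaw up to 0.4 rad. Four alike white keys stand along its operator side: flat caps 28 mm (x) by 30 (y), 44 mm apart, tops 22 mm above the bank when up, in black collars 39 mm wide and 5 mm high
- place_1 (a point): Centre of the first key's top, at the +y end of the row, as it would be if that key were up (fixed to the bank: x -25, y +66, z 77 mm; it does not move with the key). The keys are not all fitted at quite the same height: each may sit up to 1 mm higher or lower than this. Keys move straight down, 12 mm at most
- place_2 (a point): The same for the second key, y +22 mm on the bank. Three of the four keys are up: these are soft, yield from 1 N and answer with 0.4 N more per mm (4 N at 7.5 mm), and rise again when let go. An up key pushed down more than 9 mm (4.6 N) counts as pushed to the bottom
- place_3 (a point): The same for the third key, y -22 mm on the bank. One of the four keys, any of them, is latched: its top is 3.5 mm lower than if up; it yields half a millimetre, then is firm, taking over 5 N to move. Pushed 6 to 8 mm further down (its stop is at 8.5 mm), against up to some 11 N, it lets go within 0.3 s; it rises when the finger leaves, and stays up, soft like the rest
- place_4 (a point): The same for the fourth key, y -66 mm on the bank (the -y end of the row). A latched key that is pressed not quite far enough stays latched or stays caught a few mm lower; press it again, down to its stop
- mark_1 (a point): Centre of the first circuit's pointer, one of four white blocks, 9 by 5 by 6 mm, side by side under a clear cover (42 by 62 mm, 12 mm high) on the bank's top behind the keys; they cannot be touched. Each belongs to one key, but which to which is not marked and differs from start to start. It stands at x = 34 mm on the bank (rest line) plus twice its key's depth: 41 mm at the start, its key being latched
- mark_2 (a point): The same for the second circuit's pointer, at the rest line at the start, since its key is up
- mark_3 (a point): The same for the third circuit's pointer, at the rest line at the start, since its key is up
- mark_4 (a point): The same for the fourth circuit's pointer, at the rest line at the start, since its key is up
- plates_near: Loose stack of five perforated white plates, 88 x 123 x 30 mm, origin at the centre of its underside; lies on the bench to the robot's right; leave alone
- pliers: Pliers lying flat, 170 mm long, 20 mm high, origin near the pivot, on the bench; leave alone
- spool: Solder spool standing upright near the +y end of the bank, 52 mm across, 40 mm high, origin under its centre; leave alone
- screwdriver: Screwdriver lying in front of the bank, 170 mm long, along its own x; leave alone
- tub: Small card tub of fasteners near the -y end of the bank, 70 x 90 x 30 mm, origin under its centre; leave alone
- tape: Small roll of tape lying on top of the bank behind the keys, 38 mm across, 14 mm high, origin under its centre; leave alone

How it is judged (in metres and radians):
At the end, for the whole second after the job is handed in: All four pointers stand within 2 mm of the rest line (x = 34 mm on the bank): the latched key is released and all four keys are up to within 1 mm (x of each of mark_1, mark_2, mark_3, mark_4 in the frame of bank below 0.036 m); the robot touches nothing.
It fails at once if one of the other three keys is pushed to the bottom, more than 9 mm down (pointer 2, 3 or 4 beyond x = 52 mm on the bank) (x of any of mark_2, mark_3, mark_4 in the frame of bank above 0.052 m).
It fails at once if a bystander is lifted or shifted by more than 20 mm (distance of any of plates_near, pliers, spool, screwdriver, tub, tape from where it was at the start of the episode above 0.02 m).
It also fails if it takes over 61 s, if anything falls off the work surface, if the arm or the gripper's body presses on something with over 40 N, if the wrist force passes 120 N, or if a joint passes its speed limit or range.

## Robot

A 7-joint arm with a two-finger parallel gripper is mounted at the origin on the work surface. World frame = base frame: x ahead of the robot, y to its left, z up, the work surface at z = 0. Lengths are in m, angles in degrees, forces in N, time in s.
With the tool pointing down it reaches from about 0.425 to 0.95 m from the base axis. Payload 16.7 kg.
Tool frame: the origin (TCP) lies between the finger pads; the fingertips stand 19 mm ahead of it and the grasp point (between the pads) is the TCP; z points along the fingers, y is the line along which they close (so a half turn about z gives the same grasp; the last joint's range is limited). The gripper opens to 94 mm and grips with 3 to 60 N. Pads are 16 mm wide; open, the fingers measure 119 mm over their backs; the gripper's body (75 mm by 177 mm) begins 78 mm behind the grasp point.
Start: joints at [-79.956, 24.414, 4.234, 92.017, -1.954, 63.644, -3.845], TCP at [0.215, 0.64, 0.224] pointing down, gripper open.
Joint ranges: [-163.25, 163.25], [-28.42, 122.38], [-70.27, 78.77], [12.13, 141.07], [-58.53, 238.53], [9.26, 117.41], [-156.51, 156.51]. Speed limits (degrees/s): [108.29, 108.29, 136.94, 136.94, 172.46, 172.46, 172.46].

## Interface

Orientations are given as a 3x3 rotation matrix whose columns are the frame's x, y, z axes.
In Python, from plant import arm gives the robot as it stands. Calls block until the motion is done:
- arm.move_pose(position, orientation): joint-space move of the TCP to a pose.
- arm.line_to(position, vel=0.15, attitude=None, force_limit=None): straight line of the TCP; attitude=None keeps the orientation; vel is the mean speed in m/s. With force_limit (N) it stops when the force on the tool has changed by that much, and returns True; else False.
- arm.move_joints(angles): joint-space move.
- arm.move_gripper(opening, grasp_force=None): finger opening in m; grasp_force is the grip in N (None keeps the last); returns when the fingers have stopped.
- arm.wait(seconds).
- arm.solve_ik(position, orientation): joint angles nearest the present ones, or None.
- arm.camera(name): name is "scene" or "top" or "wrist"; returns (picture, depth): 480x640x3 uint8, red, green, blue; 480x640 float32, m along the optical axis (not along the pixel's ray), 0 where there is no reading.
- arm.camera_model(name): a dict with "fx", "fy", "cx", "cy" (pixels), "k1" (the pictures are not rectified: a ray, as slopes to the right and down, at radius r is drawn at 1 + k1 r^2 times it, then the intrinsics apply), "eye" and "rotation" of the camera in the world. Camera axes: x right, y up, looking along -z (the intrinsics and any distortion apply to the point x, -y, -z); pixel columns grow to the right and rows downward; lengths in m; the calibration is good to about 2 mm. A picture is of the moment at which its call begins: read the wrist's pose just before it. camera_model takes no time and is no camera call; for the wrist camera it gives the pose at the moment of the call.
A pose or a line that the arm cannot do raises arm.MotionError and nothing moves.
- arm.finish_job(): hands the job in; it is judged then, once.
Readings, each from a call of its own:
- arm.read_time_s(): time.
- arm.read_qpos(): joint angles.
- arm.read_joint_velocities(): joint speeds.
- arm.read_effort(): joint torques, N m.
- arm.read_ee_pos(): TCP position.
- arm.read_ee_rot(): TCP orientation.
- arm.read_contact_force(): force on the tool from outside, world axes, zero at the start.
- arm.read_wrist_torque(): the same for the moment, N m.
- arm.read_finger_gap(): finger opening in m.
- arm.read_grasp_force(): force on a finger pad.
Only numpy, scipy, OpenCV 4.12 (cv2) and the standard library are available. Lean on these libraries where they do the work, as an engineer would, in place of code of your own. Each camera call takes 0.05 s, during which the arm holds its last target. There are 200 camera calls.

## Working session

There is one attempt and no reset: what is moved stays moved. The work goes in short steps, each a Python script; the robot and the scene stay as the last script left them, time stands still between calls to the robot, and variables do not carry over. Pictures are saved under pics/ and viewed, at most 10 in all, crops included, and the job is handed in when it is done.

```bash
mkdir -p pics; ls
python3 - <<'E'
from plant import arm
import cv2,numpy as np
for n in("top","scene"):
    p,d=arm.camera(n);cv2.imwrite(f"pics/{n}0.png",p[:,:,::-1]);np.savez(f"{n}0.npz",p=p,d=d)
    print(n,arm.camera_model(n),(d>0).mean())
print(arm.read_ee_rot(),arm.read_time_s(),arm.read_contact_force())
E
```

```text
pics
top {'fx': 613.9089399692281, 'fy': 613.9089399692281, 'cx': 310.6609590695943, 'cy': 241.9292583632867, 'k1': 0.055344997575619254, 'eye': array([0.26298725, 0.01682101, 1.64170823]), 'rotation': array([[-0.01583843,  0.99024073, -0.13846455],
       [-0.99987079, -0.01530513,  0.00491546],
       [ 0.00274827,  0.13852451,  0.99035519]])} 0.9959375
scene {'fx': 491.85186617248365, 'fy': 491.85186617248365, 'cx': 312.0724484873734, 'cy': 241.78416509316767, 'k1': -0.01725110179936757, 'eye': array([ 0.88826693, -0.5077183 ,  0.98540598]), 'rotation': array([[ 0.79153287, -0.49286913,  0.36132498],
       [ 0.61103138,  0.64870274, -0.45367986],
       [-0.01078771,  0.57988342,  0.81462804]])} 0.995947265625
[[-9.47721818e-01  3.19097607e-01 -2.69074731e-04]
 [ 3.19097706e-01  9.47721193e-01 -1.09323022e-03]
 [-9.38393214e-05 -1.12193926e-03 -9.99999366e-01]] 0.1 [ 0.8078172  -0.98695508  0.23014201]
```

View pics/top0.png

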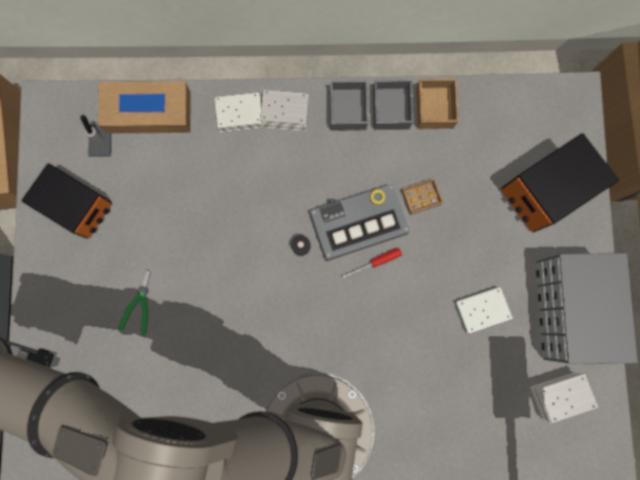

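View pics/scene0.png

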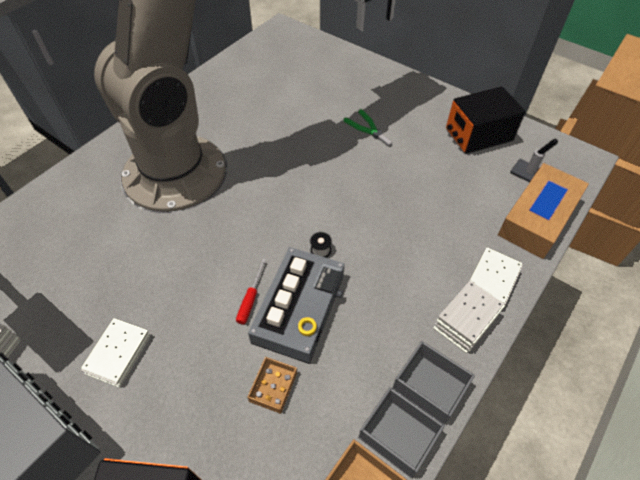

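The switch bank is at about (360,222) in the top view. The keys there are at (339,237), (356,232), (372,226) and (388,221). In the scene view they are at (298,266), (291,283), (283,299) and (275,316). Next I triangulate them.

```bash
cat > h.py <<'E'
import cv2,numpy as np
def ray(m,uv):
    x=(np.array(uv,float)-[m['cx'],m['cy']])/[m['fx'],m['fy']]
    r=x.copy()
    for _ in range(20): r=x/(1+m['k1']*(r@r))
    d=m['rotation']@np.array([r[0],-r[1],-1.0]); return np.array(m['eye']),d
def tri(*obs):
    A=np.zeros((3,3));b=np.zeros(3)
    for m,uv in obs:
        e,d=ray(m,uv);d=d/np.linalg.norm(d);P=np.eye(3)-np.outer(d,d);A+=P;b+=P@e
    X=np.linalg.solve(A,b)
    return X,[np.linalg.norm(np.cross(X-ray(m,uv)[0],ray(m,uv)[1]/np.linalg.norm(ray(m,uv)[1]))) for m,uv in obs]
def onz(m,uv,z):
    e,d=ray(m,uv);return e+d*(z-e[2])/d[2]
def blobs(p,box,thr,amin,amax):
    u0,v0,u1,v1=box;g=p[v0:v1,u0:u1].min(2)
    n,l,s,c=cv2.connectedComponentsWithStats((g>thr).astype(np.uint8))
    return [(c[i]+[u0,v0],s[i,4]) for i in range(1,n) if amin<s[i,4]<amax]
E
python3 - <<'E'
from plant import arm
from h import *
O={}
for n,box in(("top",(325,205,402,250)),("scene",(262,250,312,330))):
    z=np.load(n+"0.npz");O[n]=sorted(blobs(z['p'],box,185,25,500),key=lambda b:b[0][0]*(1 if n=="top" else -1))
    print(n,[(c.round(1),a) for c,a in O[n]])
    m=arm.camera_model(n)
    for c,a in O[n]:
        e,d=ray(m,c);v,u=int(round(c[1])),int(round(c[0]));print(' depth pt',(e+d*z['d'][v,u]).round(4))
X=[]
for a,b in zip(O["top"],O["scene"]):
    x,r=tri((arm.camera_model("top"),a[0]),(arm.camera_model("scene"),b[0]));X.append(x);print(x.round(4),np.round(r,4))
X=np.array(X);d=X[0]-X[-1];print(np.linalg.norm(d)/3,np.arctan2(-d[0],d[1]),X.mean(0))
E
```

```text
top [(array([339.4, 236.7]), np.int32(80)), (array([355.4, 231.6]), np.int32(78)), (array([371.6, 226. ]), np.int32(81)), (array([387.6, 220.6]), np.int32(79))]
 depth pt [ 0.4945 -0.0654  0.0756]
 depth pt [ 0.5065 -0.1065  0.0796]
 depth pt [ 0.5205 -0.1487  0.0786]
 depth pt [ 0.5338 -0.1903  0.08  ]
scene [(array([297.7, 263.7]), np.int32(126)), (array([290.4, 280.8]), np.int32(135)), (array([282.6, 296.7]), np.int32(144)), (array([274.5, 314.4]), np.int32(154))]
 depth pt [ 0.4967 -0.0683  0.0778]
 depth pt [ 0.5092 -0.1094  0.0726]
 depth pt [ 0.5219 -0.1507  0.0752]
 depth pt [ 0.5348 -0.1926  0.0747]
[ 0.4947 -0.0657  0.0729] [0.0002 0.0002]
[ 0.5079 -0.1076  0.0691] [0.0004 0.0004]
[ 0.5212 -0.1495  0.0729] [0.0003 0.0003]
[ 0.5346 -0.1917  0.0732] [0.0006 0.0006]
0.04403286551276894 0.30631975008781376 [ 0.51460417 -0.12863521  0.07200625]
```

Triangulation puts the key spacing at 44.0 mm and the yaw at 0.306 rad. Key 2 looks about 3.5 mm lower than the others. I'll check each key by tapping it.

```bash
cat >> h.py <<'E'
yaw=0.3063;c,s=np.cos(yaw),np.sin(yaw)
R=np.array([[-c,-s,0],[-s,c,0],[0,0,-1.]]).T.copy()
R=np.column_stack([[-c,-s,0],[-s,c,0],[0,0,-1.]])
C=np.array([0.5146,-0.1286])
K={k:C+y*np.array([-s,c]) for k,y in zip((1,2,3,4),(.066,.022,-.022,-.066))}
def P(k,tip): return np.r_[K[k],tip+.019]
E
cat > tap.py <<'E'
from h import *
def fz(arm): return np.mean([arm.read_contact_force()[2] for _ in range(5)])
def tap(arm,k,lo=.0715):
    arm.line_to(P(k,.092),vel=.1); arm.line_to(P(k,.081),vel=.06); arm.wait(.1); f0=fz(arm); out=[]
    for z in np.arange(.079,lo-1e-6,-.0015):
        hit=arm.line_to(P(k,z),vel=.02,force_limit=3.5-max(0,(out[-1][1] if out else 0)))
        arm.wait(.05); out.append((round((arm.read_ee_pos()[2]-.019)*1e3,2),round(fz(arm)-f0,2)))
        if hit or out[-1][1]>3.3: break
    print(k,hit,f0.round(2),[(float(a),float(b)) for a,b in out],arm.read_time_s())
    arm.line_to(P(k,.092),vel=.1)
E
python3 - <<'E'
from plant import arm
from tap import *
arm.move_gripper(0.0,10)
arm.move_pose(P(2,.16),R); print(arm.read_time_s(),arm.read_finger_gap())
arm.line_to(P(2,.1),vel=.15); arm.wait(.2)
print(np.array([arm.read_contact_force() for _ in range(4)]).round(2))
tap(arm,2);tap(arm,1)
E
```

```text
4.35 0.0007912937023652162
[[-0.88 -0.1   0.22]
 [-0.88 -0.1   0.22]
 [-0.88 -0.1   0.22]
 [-0.88 -0.1   0.22]]
2 False -0.07 [(79.03, 1.06), (77.47, -0.16), (75.95, 0.27), (74.45, 0.71), (73.07, 2.34), (71.62, 5.83)] 7.5833
1 False 0.31 [(79.02, 0.16), (77.5, -0.23), (76.0, 0.12), (74.51, 1.15), (73.0, 1.65), (71.51, 2.16)] 10.7667
```

Key 2 is firm: 5.8 N at a tip height of 71.6 mm. Key 1 is soft, at about 0.35 N/mm. Vision agrees that key 2 is the low one, so I press it to its stop.

Run:
```python
from plant import arm
from tap import *
arm.line_to(P(2,.078),vel=.1); arm.wait(.1); f0=fz(arm)
hit=arm.line_to(P(2,.0625),vel=.02,force_limit=18)
for _ in range(4):
    arm.wait(.15);print(hit,((arm.read_ee_pos()[2]-.019)*1e3).round(2),(fz(arm)-f0).round(2))
arm.line_to(P(2,.1),vel=.08); arm.wait(.3)
tap(arm,2)
arm.line_to(P(2,.2),vel=.2)
# back off toward operator and look
arm.line_to(P(2,.2)+np.array([-.06*c,-.06*s,0]),vel=.2);arm.wait(.2)
m=arm.camera_model("wrist");p,d=arm.camera("wrist");cv2.imwrite("pics/w1.png",p[:,:,::-1]);print(m['eye'])
p,d=arm.camera("scene");cv2.imwrite("pics/s1.png",cv2.resize(p[220:360,220:380,::-1],None,fx=4,fy=4))
print(arm.read_time_s(),arm.read_contact_force())
```

```text
True 64.67 16.5
True 64.66 15.93
True 64.67 15.66
True 64.66 17.1
2 False -0.2 [(79.05, 0.29), (77.47, 0.89), (76.03, 0.55), (74.53, 1.48), (73.0, 2.01), (71.55, 6.55)] 16.475
[ 0.3716259  -0.15040828  0.37840502]
18.275 [0.00552768 0.4926008  0.23230058]
```

View pics/w1.png

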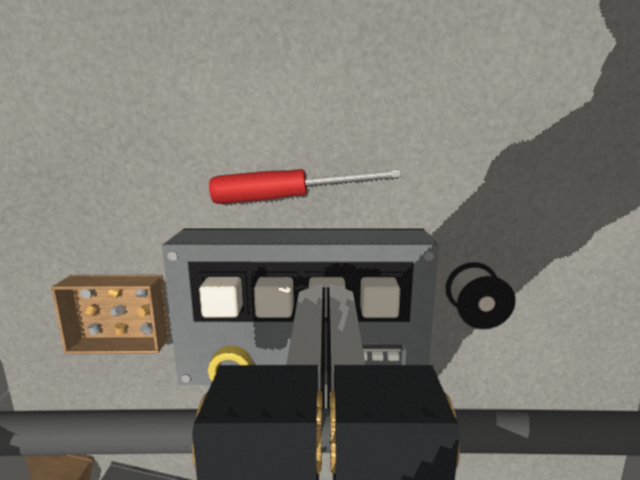

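Key 2 still taps firm, so I look at the pointers. In the wrist view the window is at about (383,355), partly hidden by the gripper. I'll move the hand for a clear view.

Run:
```python
from plant import arm
from h import *
x=np.array([c,s,0]);y=np.array([-s,c,0])
arm.line_to(P(2,.2)+.07*x+.0*y,vel=.25);arm.wait(.15)
m=arm.camera_model("wrist");p,d=arm.camera("wrist");np.savez("w2.npz",p=p,d=d,eye=m['eye'],rot=m['rotation'],fx=m['fx'],cx=m['cx'],cy=m['cy'],k1=m['k1'])
cv2.imwrite("pics/w2.png",p[:,:,::-1]);print(m, arm.read_time_s())
```

```text
{'fx': 407.2825304344446, 'fy': 407.2825304344446, 'cx': 325.48937144819354, 'cy': 241.69168934234145, 'k1': 0.025725315765348276, 'eye': array([ 0.49431887, -0.11193779,  0.3788052 ]), 'rotation': array([[-0.30165744, -0.91317276, -0.27407716],
       [ 0.95341559, -0.28855395, -0.08795077],
       [ 0.0012282 , -0.28784044,  0.95767759]])} 19.1417
```

View pics/w2.png

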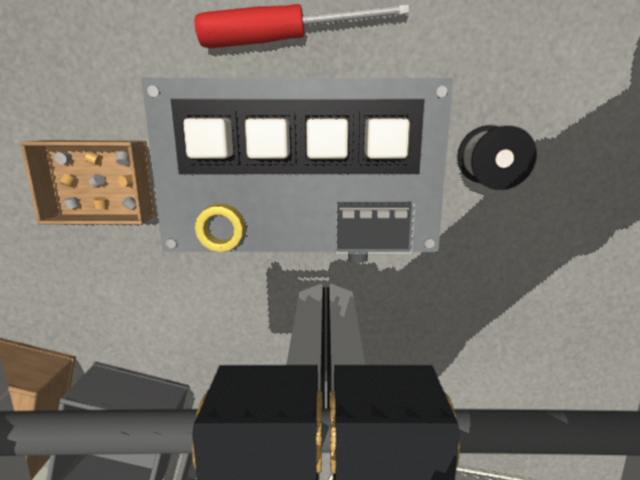

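View pics/s1.png

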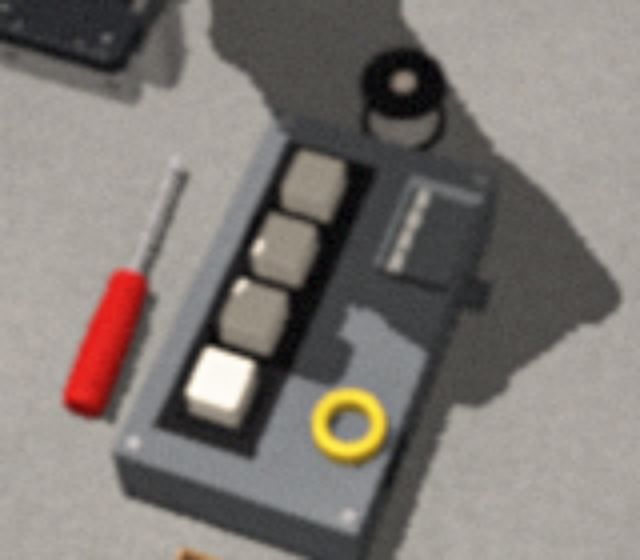

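The scene crop and wrist view both show four pointers side by side, near (348–400, 213) in the wrist picture. I now measure their x on the bank.

Run:
```python
from h import *
z=np.load("w2.npz");p=z['p'];m=dict(fx=float(z['fx']),fy=float(z['fx']),cx=float(z['cx']),cy=float(z['cy']),k1=float(z['k1']),eye=z['eye'],rotation=z['rot'])
def bank(X,o): # relative to bank frame
    d=X[:2]-o;return np.array([d@[c,s],d@[-s,c]])
o=C+.025*np.array([c,s])
for c_,a in sorted(blobs(p,(338,204,412,245),135,20,400),key=lambda b:b[0][0]): print('ptr',c_.round(2),a,(bank(onz(m,c_,.060),o)*1e3).round(1))
for c_,a in sorted(blobs(p,(175,100,425,175),170,300,4000),key=lambda b:b[0][0]): print('key',c_.round(2),a,(bank(onz(m,c_,.075),o)*1e3).round(1))
cv2.imwrite("pics/crop.png",cv2.resize(p[195:255,325:420,::-1],None,fx=8,fy=8))
# screws at corners
```

```text
ptr [359.49 211.05] 152 [30.9 49.6]
ptr [365.1  213.77] 79 [33.2 54.1]
ptr [382.93 213.96] 74 [33.3 68.4]
ptr [400.69 213.91] 78 [33.3 82.6]
key [204.72 137.44] 1505 [-26.4 -64.6]
key [265.8  137.54] 1497 [-26.5 -20.7]
key [326.58 137.62] 1501 [-26.5  23.2]
key [387.46 137.55] 1504 [-26.5  67.1]
```

View pics/crop.png

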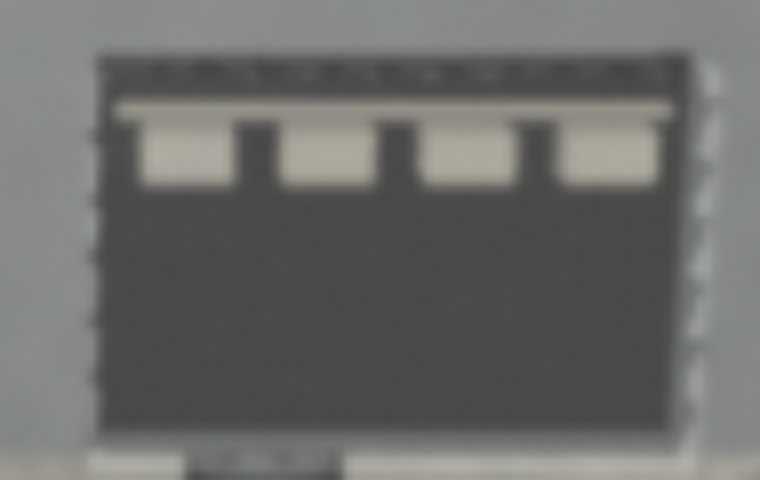

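All four pointers are aligned at the rest line, at x of about 33–34 mm, and all four caps look equally high. The hand is free in the air, so I hand in.

Run:
```python
from plant import arm
from h import *
arm.line_to(arm.read_ee_pos()+np.array([0,0,.05]),vel=.15);arm.wait(.5)
print(arm.read_time_s(),arm.read_contact_force(),arm.finish_job())
```

```text
the job is handed in; nothing more can be done
20.125 [0.51578462 0.29141131 0.511251  ] None
```

Key 2 was the latched key; I pressed it to its stop, the last camera picture showed all four pointers at the rest line, and I handed the job in at 20.1 s with the hand clear. I tapped only keys 1 and 2 (keys 3 and 4 by camera height only), and a tap on key 2 after the press still read 6.5 N, which I did not explain, so the release rests on the picture.

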